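# Seat a density cup in the hidden bore of an orbital thermo-shaker

## Task

Temper the paint sample: take the steel density cup from the tray and put it, upright, through the shutter of the shaker into the bore of its metal block. The bore is out of sight under the shutter, wherever the drive happened to stop, so slide the cup's foot about on the block, pressing only gently, until it drops in, and lower it fully home without letting it fall. Then swing the hold-down arm across the cup's lid as far as it goes, and leave everything else where it stands.

Things in the scene. Friction and masses are not known exactly. Their poses are not given: they have to be found in the camera images.
- cup_middle (a point): Middle of the closed steel density cup, half-way up its axis: 114 mm tall, about 0.4 kg, upright on the tray's floor. From the foot up: plain round barrel 36 mm in diameter with a flat foot, to 90 mm; flange 54 mm in diameter, 90 to 100 mm; on it the lid's round stub, 23 mm in diameter, 100 to 114 mm, to be gripped from above. z: the cup's axis, up.
- cup: The same density cup; origin at the centre of its foot, z along its axis, up.
- shaker: Orbital thermo-shaker, white, about 235 x 180 x 110 mm, sloped control desk in front, fixed to the bench. Origin at bench level below the middle of the opening; x to its back (away from the desk), y to its left, z up. Its flat dark cover, 6 mm thick, tops at z = 110 mm. The cup may never press on any part of it with over 30 N (a fall into the bore does).
- opening (a point): Middle of the square opening, 56 x 56 mm, in the cover, at the cover's top. Two light sprung flaps close it; the cup's foot pushes them down (under 2 N). Below lies the block with the bore, its flat top 34 mm under this point. The drive stopped at any phase: the bore's axis is 3 to 5.5 mm from this point's axis, in any direction. The block is held by friction; it gives sideways to about 12 N.
- holddown (a joint): Angle (rad) of the flat aluminium hold-down arm about its post, 62 mm to the left (+y of the shaker) of the opening's middle. 0: it points to the back (+x), clear of the opening; grows clockwise seen from above; at 1.57, its stop, it points to -y across the opening. It stays where it is left, turns with about 1 N, and its underside passes 3.5 mm over the lid of a cup that is fully home.
- holddown_handle (a point): Middle of the black round upright handle near the free end of the hold-down arm: 16 mm in diameter, from 15 mm below this point to 15 mm above, 76 mm from the arm's axis. It can be gripped from above or pushed.
- holddown_pivot (a point): Axis of the hold-down arm, at the height of the handle's middle. The arm is 16 mm wide and 6 mm thick, its top 15 mm below this point.
- weight: Brass calibration weight, 29 mm in diameter, 44 mm tall, standing on the tray; a bystander. Origin under its foot.
- spatula: Spatula with wooden grip, 180 x 16 x 13 mm, lying on the tray; a bystander. Origin at its middle.
- tray: Shallow white enamelled tray with blue rim, 143 x 263 x 19 mm, its floor 2 mm above the bench, fixed to the bench; origin under its middle, long side along y.
- wash_bottle: White wash bottle with red cap, 84 mm in diameter, 194 mm tall, standing behind the shaker; a bystander. Origin under its foot.
- orange_jar: Orange sample jar with black lid, 54 mm in diameter, 65 mm tall; a bystander. Origin under its foot.
- white_jar: Cream sample jar with white lid, 57 mm in diameter, 67 mm tall; a bystander. Origin under its foot.
- beaker: Glass beaker, 66 mm in diameter, 80 mm tall; a bystander. Origin under its foot.
- seat (a point): Point on the opening's axis, 29 mm below the cover's top: height of the cup's middle when it is fully home (sideways it will be 2 to 7 mm off). The blind bore is 39 mm in diameter, with a 2 mm chamfer at its mouth, and 52 mm deep from the block's top; the cup stands on its floor, 24 mm above the bench, its flange just above the cover and its lid's top 28 mm above the cover.
- bottle_black: Tall black bottle, 80 mm in diameter, 222 mm tall, standing at the back; a bystander. Origin under its foot.
- reagent: Small black reagent bottle, 56 mm in diameter, 131 mm tall, at the back; a bystander. Origin under its foot.
- notebook: Blue notebook, 135 x 98 x 13 mm, lying on the bench; a bystander. Origin under its middle.
- marker: White marker with blue cap, 128 x 12 x 11 mm, lying on the notebook; a bystander. Origin under its middle.
- stopwatch: Dark stopwatch, 73 x 58 x 14 mm, lying on the bench; a bystander. Origin under its middle.
- old_viscometer: Old beige viscometer at the back right, 268 x 280 x 477 mm, fixed, not used: a box 190 mm tall with a column and, 0.26 to 0.35 m up, a head arm that reaches forward (-x) over its front edge. Pass in front of it. Origin under its middle.
There are look-alikes about, which are no part of the job. What is shaped like the cup but blue or orange is not meant.

How it is judged (in metres and radians):
On the way, in this order (a step that is already met when the one before it is completed fails the run):
1. the density cup is lifted clear of the tray, upright (height (world z) of cup_middle above 0.1 m and angle between cup's own z axis and vertical below 0.35 rad), for 0.2 s.
2. the cup is fully home in the bore, upright (z of cup_middle in the frame of shaker below 0.085 m and horizontal distance between cup_middle and opening below 0.01 m and angle between cup's own z axis and vertical below 0.08 rad), for 0.2 s.
3. the hold-down arm lies across the cup's lid (value of joint holddown above 1.42 rad), for 0.2 s.
At the end, for the whole second after the job is handed in: The cup stands at rest on the floor of the bore (its middle under 85 mm above the shaker's origin, within 10 mm of the opening's middle, upright within 0.08 rad) and the hold-down arm lies across its lid (over 1.42 rad) (all of step 2 and value of joint holddown above 1.42 rad and linear speed of cup below 0.02 m/s); the robot touches nothing.
It fails at once if the cup is pressed or dropped on the shaker, its block or its arm with more than 30 N (contact force between cup and shaker above 30 N).
It fails at once if a bystander is shifted by more than 30 mm or knocked over (distance of any of weight, spatula, wash_bottle, orange_jar, white_jar, beaker, bottle_black, reagent, notebook, marker, stopwatch from where it was at the start of the episode above 0.03 m or angle between any of wash_bottle, beaker, weight, bottle_black, reagent, orange_jar, white_jar's own z axis and vertical above 0.5 rad).
It also fails if it takes over 72 s, if anything falls off the work surface, if the arm or the gripper's body presses on something with over 40 N, if the wrist force passes 120 N, or if a joint passes its speed limit or range.

## Robot

A 6-joint arm with a two-finger parallel gripper is mounted at the origin on a cart in front of the work surface, level with it; the furniture and walls round the work are solid. World frame = base frame: x ahead of the robot, y to its left, z up, the work surface at z = 0. Lengths are in mm, angles in rad, forces in N, time in s.
With the tool pointing down it reaches from about 400 to 925 mm from the base axis. Payload 12.5 kg.
Tool frame: the origin (TCP) lies at the very end of the fingers, on their centre line; the grasp point (between the pads) lies 19 mm behind it; z points along the fingers, x is the direction in which the jaws open and shut, and the axes are right-handed (so a half turn about z gives the same grasp; the last joint's range is limited). The gripper opens to 95 mm and grips with 3 to 60 N. Pads are 20 mm wide; open, the fingers measure 119 mm over their backs; the gripper's body (75 mm by 180 mm) begins 59 mm behind the grasp point.
Start: joints at [-1.413, 0.491, 1.559, -0, 1.092, -0.106], TCP at [162.992, -603.391, 214.661] pointing down, gripper open.
Joint ranges: [-3.1, 3.1], [-0.84, 2.19], [0.05, 2.79], [-1.13, 4.28], [0.06, 2.93], [-2.69, 2.69]. Speed limits (rad/s): [2.22, 2.22, 2.79, 3.14, 3.14, 3.14].

## Interface

Orientations are given as [roll, pitch, yaw] about the fixed x, y, z axes, in that order (R = Rz(yaw) Ry(pitch) Rx(roll)).
In Python, from cell import env gives the robot as it stands.
- The arm moves only by the tool arm_command, never from a script. Its argument "motion" is one flat list of numbers, 7 for each row, row after row: the opening, from -1 (shut) to 1 (fully open), then the shift along the tool's x, y, z in mm, then the turn, a rotation vector about the tool's x, y, z in degrees. In form: [fingers, dx, dy, dz, rx, ry, rz, fingers, dx, dy, dz, rx, ry, rz, ...]. A call has 1 to 20 rows; each row is the pose to reach, as a shift and turn from the pose commanded when the call began, along the tool's axes at that moment; what a row does not reach only later rows make up. A row lasts 1/10 s, in which the tool goes at most 50 mm and 8.59 degrees, less where a joint would pass 70% of its speed; a pose out of reach is approached as far as the arm can. A call with a gripper value outside its range is refused whole. The fingers move at their own pace and stop on an object; the grip force is fixed at half the most. Time passes only in rows, so rows that repeat a pose let the fingers close. It gives the time, the measured TCP pose, the force and the opening at its end, in the units of the state.
- env.state(): the state, without advancing time (a new reading comes with each control period).
- env.read_camera(name): name is "scene" or "top" or "wrist"; returns (picture, depth): 420x560x3 uint8, red, green, blue; 420x560 float32, mm along the optical axis (not along the pixel's ray), 0 where there is no reading.
- env.calibration(name): a dict with "fx", "fy", "cx", "cy" (pixels), "distortion" ([k1, k2, p1, p2, k3] as OpenCV has them; the pictures are not rectified), "cam_to_world" (4x4, takes a point from camera to world coordinates). Camera axes: x right, y down, z forward; pixel columns grow to the right and rows downward; lengths in mm; the calibration is good to about 2 mm. A picture is of the moment at which its call begins: read the wrist's pose just before it. calibration takes no time and is no camera call; for the wrist camera it gives the pose at the moment of the call.
- env.job_done(): hands the job in, once; it reports no verdict.
Trained networks look in the newest picture that a camera, given by its name, has taken for a name from the list of things; names that differ only in an ending like _2 or _b are one class to them, and where a whole thing is asked for, a point or a joint stands for the part that bears it (a point fixed in the world has none). Each returns a list of dicts, best first, with "confidence" (0 to 1); they miss things now and then, are a little off and sometimes report something else, mostly with a low value. They report only what shows in the picture. A call takes as long as a camera call. They do not tell look-alikes from the thing itself.
- env.recognise(camera, label): "location" ([column, row] in pixels, amid what is visible of it).
- env.silhouettes(camera, label): "region" (420x560 bool, what is visible of it) and "location" ([column, row] in pixels, amid what is visible of it).
- env.spot_point(camera, label): "location" ([column, row] in pixels: a listed point, or the origin of a listed thing).
The state is a dict: "t": time; "joints": joint angles; "qvel": joint speeds; "tau": joint torques, N m; "eef_pos": TCP position; "tcp_rot": TCP orientation; "ft_force": force on the tool from outside, world axes, zero at the start; "moment": the same for the moment, N m; "opening": opening from 0.0 (shut) to 1.0 (fully open).
Only numpy, scipy, OpenCV 4.12 (cv2) and the standard library are available. Lean on these libraries where they do the work, as an engineer would, in place of code of your own. Each camera call takes 0.05 s, during which the arm holds its last target.

## Working session

There is one attempt and no reset: what is moved stays moved. The work goes in short steps, Python scripts to look and compute and a tool call to move; the robot and the scene stay as the last step left them, time stands still between calls to the robot, and variables do not carry over. Pictures are saved under pics/ and viewed, and the job is handed in when it is done.

Besides the shell and the picture viewer there is one more tool, called as name(argument=value, ...) on one line, values as JSON. arm_command: Moves the arm, as the interface text tells. Its arguments: {"type":"object","properties":{"motion":{"type":"array","items":{"type":"number"}}},"required":["motion"]}

```bash
ls; mkdir -p pics; cat > h.py <<'E'
import numpy as np, cv2
from cell import env
def snap(cam,fn):
    p,d=env.read_camera(cam); cv2.imwrite('pics/'+fn,cv2.cvtColor(p,cv2.COLOR_RGB2BGR)); np.save('pics/'+fn+'.npy',d); return p,d
def ray(c,uv):
    K=np.array([[c['fx'],0,c['cx']],[0,c['fy'],c['cy']],[0,0,1]]);
    n=cv2.undistortPoints(np.array([[uv]],float),K,np.array(c['distortion']))[0,0]
    return np.array([n[0],n[1],1.0])
def atdepth(c,uv,d):
    T=np.array(c['cam_to_world']); return T[:3,:3]@(ray(c,uv)*d)+T[:3,3]
def atz(c,uv,z):
    T=np.array(c['cam_to_world']); r=T[:3,:3]@ray(c,uv); return T[:3,3]+r*(z-T[2,3])/r[2]
def cloud(c,d):
    h,w=d.shape; K=np.array([[c['fx'],0,c['cx']],[0,c['fy'],c['cy']],[0,0,1]])
    vv,uu=np.mgrid[0:h,0:w]; pts=np.stack([uu.ravel(),vv.ravel()],1).astype(float)[:,None]
    n=cv2.undistortPoints(pts,K,np.array(c['distortion']))[:,0]
    P=np.c_[n,np.ones(len(n))]*d.ravel()[:,None]
    T=np.array(c['cam_to_world']); return (P@T[:3,:3].T+T[:3,3]).reshape(h,w,3)
E
python3 - <<'E'
from h import *
np.set_printoptions(precision=1,suppress=True)
print(env.state())
for cam in ['scene','top']:
    p,d=snap(cam,cam+'0.png'); c=env.calibration(cam); print(cam,c)
    for l in ['cup','cup_middle','opening','holddown_handle','holddown_pivot','shaker','seat']:
        for o in env.spot_point(cam,l)[:4]:
            u=o['location'];print(l,round(o['confidence'],2),np.round(u), atdepth(c,u,d[int(u[1]),int(u[0])]))
E
```

```text
pics
{'t': 0.0, 'joints': array([-1.4,  0.5,  1.6, -0. ,  1.1, -0.1]), 'qvel': array([-0.,  0.,  0., -0.,  0.,  0.]), 'tau': array([  0. , -61.3, -25.8,   0.1,   0. ,  -0. ]), 'eef_pos': array([ 162.9, -603.1,  214.1]), 'tcp_rot': array([-3.1,  0. , -1.3]), 'ft_force': array([ 0.5, -0.4,  0.1]), 'moment': array([-0., -0., -0.]), 'opening': 0.9969264022448868}
scene {'fx': 464.08348090462937, 'fy': 464.08348090462937, 'cx': 279.16562903880737, 'cy': 205.34789219353237, 'distortion': array([-0.1,  0. ,  0. ,  0. ,  0. ]), 'cam_to_world': array([[  -0.7,   -0.5,    0.5, -178.3],
       [  -0.7,    0.5,   -0.5,  811.7],
       [   0. ,   -0.7,   -0.7, 1080.3],
       [   0. ,    0. ,    0. ,    1. ]])}
cup 0.77 [225. 346.] [343.3 469.4  40.5]
cup 0.73 [222. 300.] [476.6 372.5   8.8]
cup 0.68 [270. 344.] [275.  379.9  28.7]
cup 0.61 [250. 318.] [364.5 366.5  37.4]
cup_middle 0.92 [252. 308.] [352.3 366.9  96.2]
cup_middle 0.88 [270. 332.] [269.2 382.6  95.2]
cup_middle 0.87 [220. 284.] [477.4 372.   81.1]
cup_middle 0.8 [155. 306.] [524.3 546.2  98.9]
opening 0.71 [289. 222.] [495.4  89.1
[... 605 characters left out ...]
   -0.2,   -1. , 1565.2],
       [   0. ,    0. ,    0. ,    1. ]])}
cup 0.85 [136. 219.] [532.4 535.9  18.8]
cup 0.74 [188. 234.] [470.9 343.3  99.1]
cup 0.74 [184. 293.] [285.6 352.4  95.7]
cup 0.69 [191. 268.] [364.  330.   98.6]
cup_middle 0.83 [189. 267.] [366.2 336.3 105.3]
cup_middle 0.81 [157. 270.] [355.8 438.   97. ]
cup_middle 0.72 [180. 296.] [277.  363.7  96.9]
cup_middle 0.6 [133. 213.] [535.7 521.3 102.3]
opening 0.58 [267. 229.] [483.3  93.8 109.6]
holddown_handle 0.68 [251. 201.] [558.4 141.2 178.6]
holddown_pivot 0.76 [245. 223.] [495.3 161.4 147. ]
shaker 0.6 [268. 232.] [473.5  91.  105.8]
seat 0.71 [265. 230.] [480.9  99.2 105.2]
seat 0.17 [267. 226.] [491.6  92.9 109. ]
```

View pics/scene0.png

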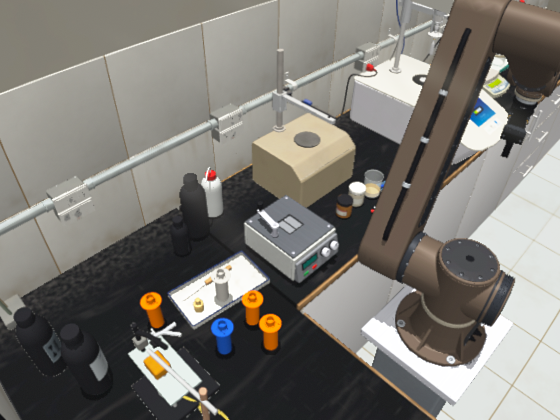

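View pics/top0.png

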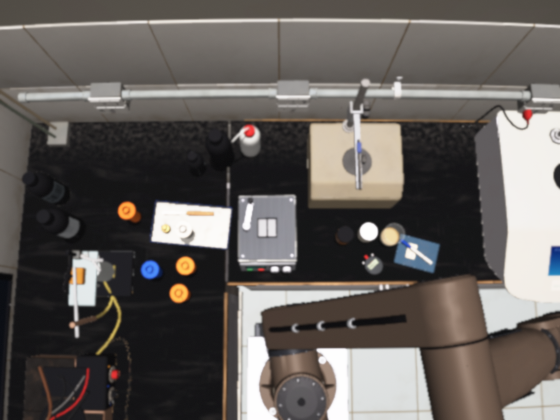

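```bash
python3 - <<'E'
import cv2,numpy as np
a=cv2.imread('pics/scene0.png')[250:420,110:330]; b=cv2.imread('pics/top0.png')[180:320,110:310]
a=cv2.resize(a,(776,600),interpolation=cv2.INTER_CUBIC);cv2.imwrite('pics/s0crop.png',a)
cv2.imwrite('pics/t0crop.png',cv2.resize(b,(800,560),interpolation=cv2.INTER_CUBIC))
E
```

```text
(no output)
```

View pics/s0crop.png

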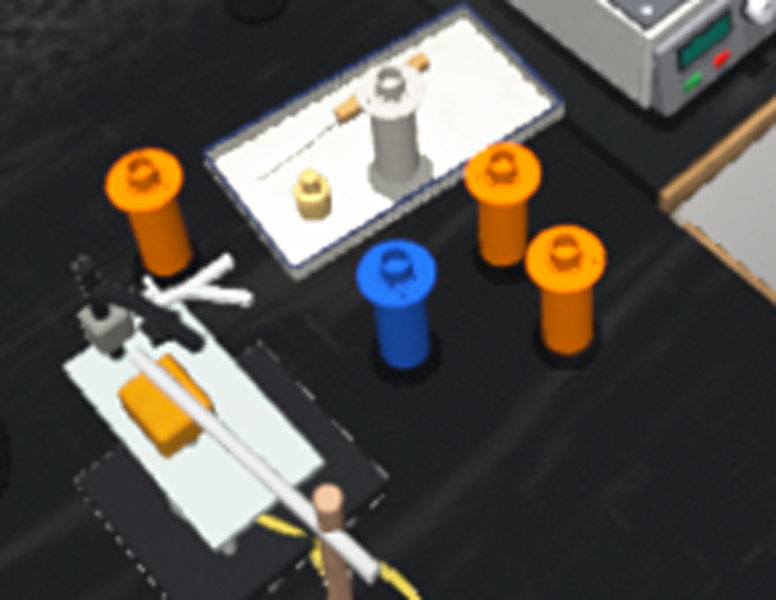

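View pics/t0crop.png

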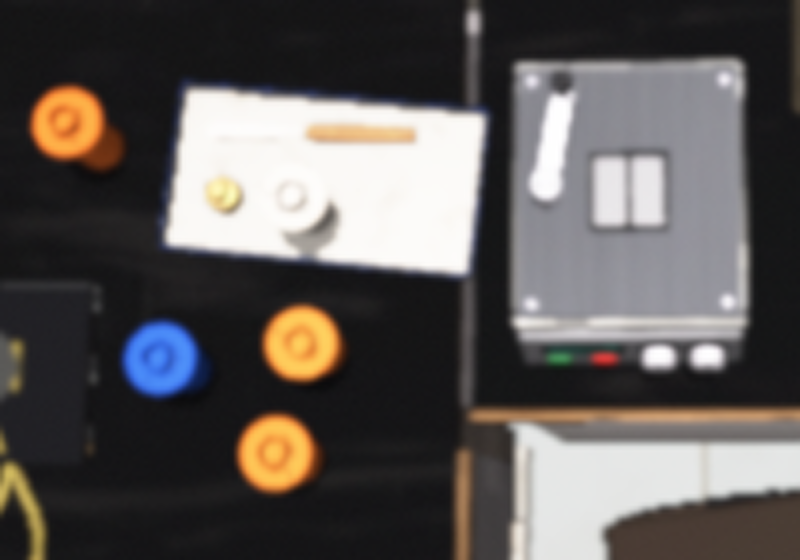

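The steel cup is the grey one on the tray: scene (222,285), top (184,232). The blue one, scene (222,335), and the orange ones at (151,308), (252,308) and (270,332) are look-alikes. The enlarged crops confirm that the cup is grey steel on the tray next to the weight, which shows at scene (198,305). The hold-down handle is at top (250,201).

```bash
python3 - <<'E'
from h import *
np.set_printoptions(precision=1,suppress=True)
for cam in ['scene','top']:
    d=np.load(f'pics/{cam}0.png.npy'); c=env.calibration(cam); P=cloud(c,d); im=cv2.imread(f'pics/{cam}0.png')
    ok=d>0
    x,y,z=P[...,0],P[...,1],P[...,2]
    near=ok&(abs(x-475)<60)&(abs(y-350)<50)
    for lo,hi in [(95,107),(108,130),(30,80)]:
        m=near&(z>lo)&(z<hi); q=P[m]; print(cam,'cup',lo,m.sum(),q.mean(0),q.min(0),q.max(0))
        if m.sum()>3: print('  circ',cv2.minEnclosingCircle(q[:,:2].astype(np.float32)))
    # flaps bright region on cover
    m=ok&(z>95)&(z<116)&(abs(x-495)<70)&(abs(y-90)<60)&(im.min(2)>150)
    n,lab,st,ce=cv2.connectedComponentsWithStats(cv2.dilate(m.astype(np.uint8),np.ones((3,3))))
    for i in range(1,n):
        if st[i,4]>60: 
            mm=(lab==i)&m; r=cv2.minAreaRect(P[mm][:,:2].astype(np.float32)); print(cam,'flap',st[i],ce[i],atz(c,ce[i],109),r,P[mm].mean(0))
    m=ok&(z>104)&(z<116)&(abs(x-500)<160)&(abs(y-90)<130); print('cover',cv2.minAreaRect(P[m][:,:2].astype(np.float32)),np.median(P[m],0))
    m=ok&(z>135)&(z<200)&(abs(x-550)<120)&(abs(y-130)<80); q=P[m]; print('arm',m.sum(),q.mean(0),cv2.minAreaRect(q[:,:2].astype(np.float32)))
    for lo in range(135,200,8):
        mm=m&(z>lo)&(z<lo+8)
        if mm.any(): print(lo,mm.sum(),P[mm].mean(0),P[mm].min(0),P[mm].max(0))
s=env.state();print(s['tcp_rot'],s['eef_pos'],s['joints'])
w=env.calibration('wrist');print(w['cam_to_world'],w['fx'])
E
```

```text
scene cup 95 180 [486.3 362.   99. ] [462.4 335.1  95. ] [516.7 384.8 106.8]
  circ ((489.3013916015625, 358.8287048339844), 27.417604446411133)
scene cup 108 43 [487.4 360.3 112.1] [475.8 347.4 108.2] [499.1 371.4 117.4]
  circ ((487.2553405761719, 359.12811279296875), 12.259787559509277)
scene cup 30 140 [479.2 368.   55.2] [470.2 346.   31.2] [500.6 378.6  78.9]
  circ ((487.9332275390625, 361.6882629394531), 18.05404281616211)
scene flap [270 216  32  18 318] [287.7 223.8] [494.3  96.5 109. ] ((505.54449462890625, 92.30398559570312), (53.81923294067383, 81.28074645996094), 89.21600341796875) [492.8  93.3 106.9]
cover ((519.4451904296875, 73.17467498779297), (271.9851989746094, 226.51498413085938), 0.1678469479084015) [477.   93.7 109.5]
arm 192 [529.4 150.2 152.4] ((525.1110229492188, 150.029541015625), (20.607301712036133, 99.67699432373047), 79.39036560058594)
135 11 [512.3 156.8 140.8] [480.8 150.5 137.1] [556.5 164.1 142.6]
143 122 [523.2 150.7 147.2] [477.6 134.4 143.7] [571.  166.5 150.7]
151 22 [517.3 153.  153.8] [476.2 143.2 151.5] [567.6 167.3 158.8]
159 9 [560.1 146.3 
[... 1152 characters left out ...]
65625, 152.45994567871094), (19.943897247314453, 92.65618133544922), 82.2812728881836)
135 8 [536.9 149.2 140.5] [509.1 139.7 138.1] [557.1 157.9 142.8]
143 96 [521.3 152.1 147.6] [480.4 139.2 143.1] [558.1 166.5 150.9]
151 44 [509.5 153.1 153.6] [478.7 141.9 151. ] [558.8 165.8 158.8]
159 3 [511.8 152.3 161.5] [487.4 138.4 159.7] [557.5 162.2 164.5]
167 5 [559.9 141.7 170.2] [556.1 138.  167.3] [564.8 147.  173.3]
175 20 [562.6 145.2 178.2] [555.2 137.8 175. ] [570.  152.6 182.7]
[ 3.1 -0.  -1.3] [ 163.  -603.4  214.7] [-1.4  0.5  1.6  0.   1.1 -0.1]
[[   0.3   -0.9   -0.3  236.1]
 [  -1.    -0.3   -0.1 -582.5]
 [   0.     0.3   -1.   384.9]
 [   0.     0.     0.     1. ]] 304.3112419221039
```

```bash
python3 - <<'E'
from h import *
np.set_printoptions(precision=0,suppress=True)
for cam in ['scene','top']:
    d=np.load(f'pics/{cam}0.png.npy'); c=env.calibration(cam); P=cloud(c,d)[d>0]
    for y0 in range(-400,100,50):
        r=[]
        for lo,hi in [(100,200),(200,380)]:
            q=P[(P[:,1]>y0)&(P[:,1]<y0+50)&(P[:,2]>lo)&(P[:,2]<hi)&(P[:,0]>380)]
            r.append(q[:,0].min() if len(q) else None)
        print(cam,y0,r)
s=env.state();print(np.rad2deg(s['tcp_rot']))
from scipy.spatial.transform import Rotation as R
def plan(pts,s):
    R0=R.from_euler('xyz',s['tcp_rot']);p0=s['eef_pos']
    for x,y,z,yaw in pts:
        print(np.round(R0.inv().apply(np.array([x,y,z])-p0)), np.round(np.rad2deg((R0.inv()*R.from_euler('xyz',[np.pi,0,np.deg2rad(yaw)])).as_rotvec()),1))
pts=[]
for a in np.arange(-70,45,5):
    r=np.interp(a,[-75,-45,0,36],[625,480,480,605]); pts.append((r*np.cos(np.deg2rad(a)),r*np.sin(np.deg2rad(a)),260,np.interp(a,[-75,-20],[-75,0])))
plan(pts,s); print(np.array(pts))
E
```

```text
scene -400 [np.float64(886.1357759958721), np.float64(846.6215965486392)]
scene -350 [np.float64(570.361697199405), np.float64(846.0470314343047)]
scene -300 [np.float64(566.9308663793727), np.float64(842.3219163718769)]
scene -250 [np.float64(567.4007573582596), np.float64(853.3873776840617)]
scene -200 [np.float64(565.7580690632185), np.float64(556.956102750158)]
scene -150 [np.float64(566.312849949106), np.float64(570.5175896868797)]
scene -100 [np.float64(567.3013130752546), np.float64(842.0628573719688)]
scene -50 [np.float64(567.3157825515382), np.float64(830.7988303220138)]
scene 0 [np.float64(383.74012967391957), np.float64(829.7377726426605)]
scene 50 [np.float64(383.46873881088277), np.float64(831.2206074097758)]
top -400 [np.float64(885.4292731473184), np.float64(845.1622091413637)]
top -350 [np.float64(568.7239837684642), np.float64(843.5103350163673)]
top -300 [np.float64(567.4084357282193), np.float64(842.0123223317132)]
top -250 [np.float64(568.1509376024579), np.float64(788.2778097361779)]
top -200 [np.float64(567.8203404694663), np.float64(555.8679367837384)]
top -15
[... 1127 characters left out ...]
75.]
[-830. -566.  -45.] [  0.  -0. -75.]
[-880. -549.  -45.] [  0.  -0. -75.]
[[ 205. -565.  260.  -68.]
 [ 244. -523.  260.  -61.]
 [ 276. -478.  260.  -55.]
 [ 303. -433.  260.  -48.]
 [ 324. -386.  260.  -41.]
 [ 339. -339.  260.  -34.]
 [ 368. -309.  260.  -27.]
 [ 393. -275.  260.  -20.]
 [ 416. -240.  260.  -14.]
 [ 435. -203.  260.   -7.]
 [ 451. -164.  260.    0.]
 [ 464. -124.  260.    0.]
 [ 473.  -83.  260.    0.]
 [ 478.  -42.  260.    0.]
 [ 480.    0.  260.    0.]
 [ 495.   43.  260.    0.]
 [ 507.   89.  260.    0.]
 [ 514.  138.  260.    0.]
 [ 516.  188.  260.    0.]
 [ 514.  240.  260.    0.]
 [ 506.  292.  260.    0.]
 [ 493.  345.  260.    0.]
 [ 463.  389.  260.    0.]]
```

```bash
cat >> h.py <<'E'
from scipy.spatial.transform import Rotation as R
def plan(pts,s):
    R0=R.from_euler('xyz',s['tcp_rot']);p0=s['eef_pos']
    for x,y,z,yaw in pts:
        print(np.round([x,y,z,yaw]),np.round(R0.inv().apply(np.array([x,y,z])-p0),1), np.round(np.rad2deg((R0.inv()*R.from_euler('xyz',[np.pi,0,np.deg2rad(yaw)])).as_rotvec()),1))
E
python3 - <<'E'
from h import *
np.set_printoptions(suppress=True)
s=env.state();pts=[]
for a in np.arange(-70,39,5):
    r=np.interp(a,[-75,-45,0,36],[625,450,460,605]); pts.append((r*np.cos(np.deg2rad(a)),r*np.sin(np.deg2rad(a)),260,np.interp(a,[-10,30],[-75,0])))
plan(pts,s)
E
```

```text
[ 204. -560.  260.  -75.] [-31.3 -50.7 -45.3] [ 0.  -0.   0.1]
[ 239. -514.  260.  -75.] [-66.8 -97.3 -45.3] [ 0.  -0.   0.1]
[ 269. -465.  260.  -75.] [-105.5 -138.1  -45.3] [ 0.  -0.   0.1]
[ 292. -416.  260.  -75.] [-147.  -172.9  -45.3] [ 0.  -0.   0.1]
[ 308. -367.  260.  -75.] [-190.3 -201.6  -45.4] [ 0.  -0.   0.1]
[ 318. -318.  260.  -75.] [-234.8 -224.2  -45.4] [ 0.  -0.   0.1]
[ 346. -290.  260.  -75.] [-255.  -258.   -45.4] [ 0.  -0.   0.1]
[ 370. -259.  260.  -75.] [-278.  -290.   -45.4] [ 0.  -0.   0.1]
[ 393. -227.  260.  -75.] [-303.8 -319.9  -45.4] [ 0.  -0.   0.1]
[ 412. -192.  260.  -75.] [-332.2 -347.5  -45.4] [ 0.  -0.   0.1]
[ 428. -156.  260.  -75.] [-363.  -372.6  -45.4] [ 0.  -0.   0.1]
[ 441. -118.  260.  -75.] [-395.9 -395.   -45.4] [ 0.  -0.   0.1]
[451. -79. 260. -75.] [-430.7 -414.5  -45.4] [ 0.  -0.   0.1]
[457. -40. 260. -66.] [-467.2 -430.9  -45.4] [ 0.  -0.  -9.3]
[460.   0. 260. -56.] [-505.1 -444.1  -45.4] [  0.   -0.  -18.6]
[478.  42. 260. -47.] [-540.7 -472.7  -45.4] [  0.  -0. -28.]
[493.  87. 260. -38.] [-580.4 -498.3  -45.4] [  0.   -0.  -37.4]
[503. 135. 260. -28.] [-624.  -520.4  -45.4] [  0.   -0.  -46.8]
[508. 185. 260. -19.] [-671.  -538.6  -45.4] [  0.   -0.  -56.1]
[508. 237. 260.  -9.] [-721.3 -552.4  -45.4] [  0.   -0.  -65.5]
[503. 290. 260.   0.] [-774.2 -561.3  -45.4] [  0.   -0.  -74.9]
[492. 345. 260.   0.] [-829.4 -565.1  -45.4] [  0.   -0.  -74.9]
```

arm_command(motion=[1, -25, -38, -20, 0, 0, 0, 1, -55, -75, -40, 0, 0, 0, 1, -85, -112, -45, 0, 0, 0, 1, -118, -145, -45, 0, 0, 0, 1, -155, -177, -45, 0, 0, 0, 1, -195, -202, -45, 0, 0, 0, 1, -233, -225, -45, 0, 0, 0, 1, -257, -260, -45, 0, 0, 0, 1, -285, -300, -45, 0, 0, 0, 1, -320, -335, -45, 0, 0, 0, 1, -355, -365, -45, 0, 0, 0, 1, -395, -394, -45, 0, 0, 0, 1, -430, -414, -45, 0, 0, 0, 1, -467, -430, -45, 0, 0, -8, 1, -505, -444, -45, 0, 0, -16, 1, -540, -471, -45, 0, 0, -24, 1, -580, -496, -45, 0, 0, -32, 1, -624, -518, -45, 0, 0, -40, 1, -670, -536, -45, 0, 0, -48, 1, -715, -550, -45, 0, 0, -56])

```text
t: 2.8
eef_pos: [507.6, 232.5, 259.6]
tcp_rot: [-3.141, -0.0, -0.324]
ft_force: [0.6, -0.5, 0.3]
opening: 1.0
```

```bash
python3 - <<'E'
from h import *
np.set_printoptions(suppress=True,precision=2)
s=env.state();print(s)
plan([(500,280,240,-10),(489,325,230,-2),(487,358,220,0),(487,360,220,0)],s)
E
```

```text
{'t': 2.8, 'joints': array([ 0.31,  0.35,  1.66, -0.  ,  1.12,  0.64]), 'qvel': array([ 0.82,  0.29, -0.45,  0.  ,  0.16, -0.57]), 'tau': array([ -4.64, -55.73, -23.71,   0.18,  -0.17,   1.04]), 'eef_pos': array([507.64, 232.52, 259.58]), 'tcp_rot': array([-3.14, -0.  , -0.32]), 'ft_force': array([ 0.56, -0.49,  0.33]), 'moment': array([-0.04, -0.06,  0.03]), 'opening': 0.9996892657581073}
[500 280 240 -10] [-22.4 -42.6  19.6] [-0.  -0.  -8.6]
[489 325 230  -2] [-47.1 -81.7  29.6] [ -0.   -0.  -16.6]
[487 358 220   0] [ -59.5 -112.4   39.6] [ -0.   -0.  -18.6]
[487 360 220   0] [ -60.1 -114.3   39.6] [ -0.   -0.  -18.6]
```

arm_command(motion=[1, -22, -42, 20, 0, 0, -8, 1, -46, -82, 30, 0, 0, -16, 1, -60, -115, 40, 0, 0, -19, 1, -60, -115, 40, 0, 0, -19, 1, -60, -115, 40, 0, 0, -19, 1, -60, -115, 40, 0, 0, -19])

```text
t: 3.4
eef_pos: [488.2, 357.8, 219.9]
tcp_rot: [3.142, -0.0, 0.001]
ft_force: [0.0, -0.2, -0.0]
opening: 1.002
```

```bash
python3 - <<'E'
from h import *
np.set_printoptions(suppress=True,precision=2)
s=env.state();print(s['eef_pos'],s['tcp_rot'],s['joints'],s['qvel'])
c=env.calibration('wrist')
p,d=snap('wrist','w1.png');P=cloud(c,d);z=P[...,2]
near=(d>0)&(abs(P[...,0]-487)<45)&(abs(P[...,1]-360)<45)
for lo,hi in [(97,107),(110,124)]:
    q=P[near&(z>lo)&(z<hi)];print(len(q),q.mean(0),np.median(q,0),cv2.minEnclosingCircle(q[:,:2].astype(np.float32)))
E
```

```text
[488.23 357.78 219.93] [ 3.14 -0.    0.  ] [ 0.52  0.46  1.6  -0.    1.08  0.52] [-0.01 -0.01  0.   -0.   -0.    0.  ]
1971 [488.56 363.16  99.18] [488.4  363.49  98.8 ] ((488.3289794921875, 361.6736145019531), 27.060688018798828)
225 [487.94 361.83 114.99] [488.31 361.77 115.6 ] ((487.910888671875, 361.42071533203125), 11.561217308044434)
```

View pics/w1.png

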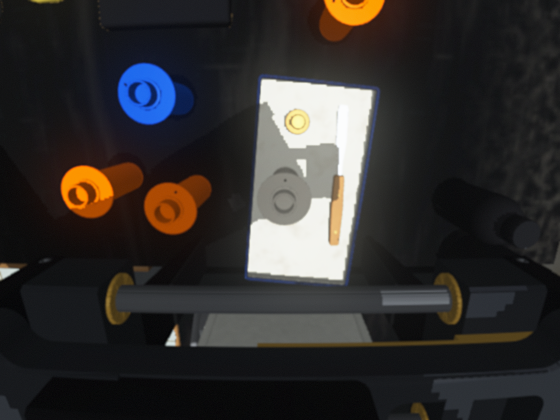

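arm_command(motion=[1, 0, -3.7, 40, 0, 0, 0, 1, 0, -3.7, 80, 0, 0, 0, 1, 0, -3.7, 105, 0, 0, 0, 1, 0, -3.7, 115, 0, 0, 0, 1, 0, -3.7, 115, 0, 0, 0, -1, 0, -3.7, 115, 0, 0, 0, -1, 0, -3.7, 115, 0, 0, 0, -1, 0, -3.7, 115, 0, 0, 0, -1, 0, -3.7, 115, 0, 0, 0, -1, 0, -3.7, 115, 0, 0, 0, -1, 0, -3.7, 115, 0, 0, 0])

```text
t: 4.55
eef_pos: [488.0, 362.3, 104.7]
tcp_rot: [3.142, -0.0, 0.002]
ft_force: [1.0, -0.0, 0.8]
opening: 0.554
```

arm_command(motion=[-1, 0, 0, 0, 0, 0, 0, -1, 0, 0, 0, 0, 0, 0, -1, 0, 0, 0, 0, 0, 0, -1, 0, 0, 0, 0, 0, 0, -1, 0, 0, 0, 0, 0, 0, -1, 0, 0, 0, 0, 0, 0])

```text
t: 5.15
eef_pos: [488.0, 362.2, 104.5]
tcp_rot: [3.142, -0.0, 0.002]
ft_force: [1.2, -0.0, -1.3]
opening: 0.227
```

```bash
python3 - <<'E'
from h import *
s=env.state();print(s['eef_pos'],s['tcp_rot'],s['ft_force'],s['moment'],s['opening'])
E
```

```text
[488.01290691 362.22567349 104.51578291] [ 3.14151372e+00 -4.08846142e-05  2.02143757e-03] [ 1.17192059 -0.03947369 -1.27276248] [-0.00819827 -0.24620193 -0.00379956] 0.2265837827159515
```

arm_command(motion=[-1, 0, 0, -5, 0, 0, 0, -1, 0, 0, -20, 0, 0, 0, -1, 0, 0, -50, 0, 0, 0, -1, 0, 0, -90, 0, 0, 0, -1, 0, 0, -130, 0, 0, 0, -1, 0, 0, -165, 0, 0, 0, -1, 0, 0, -190, 0, 0, 0, -1, 0, 0, -200, 0, 0, 0, -1, 0, 0, -200, 0, 0, 0, -1, 0, 0, -200, 0, 0, 0, -1, 0, 0, -200, 0, 0, 0])

```text
t: 6.25
eef_pos: [487.6, 362.0, 302.8]
tcp_rot: [3.14, 0.002, 0.002]
ft_force: [-0.4, 0.4, -3.4]
opening: 0.224
```

```bash
python3 - <<'E'
from h import *
np.set_printoptions(suppress=True,precision=2)
s=env.state();print(s['eef_pos'],s['tcp_rot'],s['ft_force'],s['moment'],s['opening'])
E
```

```text
[487.58 361.98 302.8 ] [3.14 0.   0.  ] [-0.42  0.44 -3.41] [-0.01 -0.11 -0.02] 0.22426603816700472
```

arm_command(motion=[-1, 0, 10, 0, 0, 0, 0, -1, 0, 35, 0, 0, 0, 0, -1, 0, 75, 0, 0, 0, 0, -1, 0, 120, 0, 0, 0, 0, -1, 0, 165, 0, 0, 0, 0, -1, 0, 210, 0, 0, 0, 0, -1, 0, 255, 0, 0, 0, 0, -1, 0, 295, 0, 0, 0, 0, -1, 0, 320, 0, 0, 0, 0, -1, 0, 330, 0, 0, 0, 0, -1, 0, 330, 0, 0, 0, 0, -1, 0, 330, 0, 0, 0, 0, -1, 0, 330, 0, 0, 0, 0])

```text
t: 7.55
eef_pos: [488.5, 33.2, 304.5]
tcp_rot: [-3.141, 0.0, 0.003]
ft_force: [-0.3, 0.0, -3.3]
opening: 0.226
```

```bash
python3 - <<'E'
from h import *
np.set_printoptions(suppress=True,precision=2)
s=env.state();print(s['eef_pos'],s['tcp_rot'],s['ft_force'],s['moment'],s['opening'])
c=env.calibration('wrist')
p,d=snap('wrist','w2.png');T=c['cam_to_world'];print(T)
for l in ['opening','holddown_handle','holddown_pivot']:
    for o in env.spot_point('wrist',l)[:2]:
        u=o['location'];print(l,round(o['confidence'],2),np.round(u),atz(c,u,110 if l=='opening' else 164))
E
```

```text
[488.54  33.2  304.47] [-3.14  0.    0.  ] [-0.25  0.   -3.25] [ 0.   -0.09  0.02] 0.226056895643378
[[  1.     0.     0.   487.89]
 [  0.    -0.96  -0.27 110.4 ]
 [ -0.     0.27  -0.96 474.74]
 [  0.     0.     0.     1.  ]]
opening 0.7 [283. 137.] [487.32  94.41 110.  ]
holddown_handle 0.9 [364.  88.] [565.55 143.83 164.  ]
holddown_pivot 0.57 [287.  73.] [490.65 157.09 164.  ]
```

View pics/w2.png

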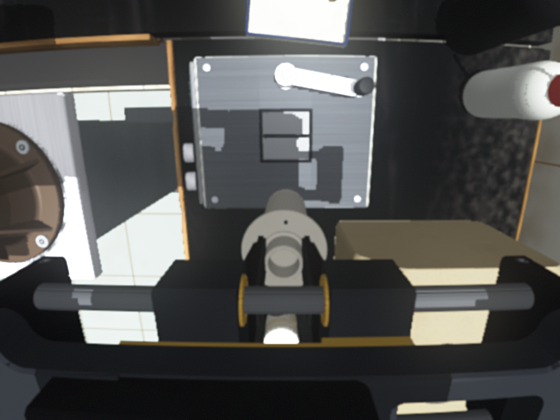

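```bash
python3 - <<'E'
from h import *
np.set_printoptions(suppress=True,precision=1)
c=env.calibration('wrist')
for u in [(261,110),(312,109),(312,161),(261,162),(286.5,135.5)]: print(u,atz(c,u,110))
im=cv2.imread('pics/w2.png')[40:230,180:390]; cv2.imwrite('pics/w2c.png',cv2.resize(im,None,fx=3.15,fy=3.15,interpolation=cv2.INTER_CUBIC))
# cup stub and flange
d=np.load('pics/w2.png.npy');P=cloud(c,d)
m=(d>0)&(abs(P[...,2]-300)<3.5)&(abs(P[...,0]-488)<30)&(abs(P[...,1]-45)<35); m[250:]=False
print(m.sum(),P[m].mean(0),cv2.minEnclosingCircle(P[m][:,:2].astype(np.float32)))
m=(d>0)&(P[...,2]>210)&(P[...,2]<280)&(abs(P[...,0]-488)<25)&(abs(P[...,1]-45)<35); q=P[m];print(q.min(0),q.max(0))
for lo in range(200,290,10):
    mm=m&(P[...,2]>lo)&(P[...,2]<lo+10)
    if mm.sum()>5: print(lo,P[mm].min(0),P[mm].max(0))
E
```

```text
(261, 110) [462.  124.6 110. ]
(312, 109) [520.6 126.  110. ]
(312, 161) [522.2  66.2 110. ]
(261, 162) [461.2  64.8 110. ]
(286.5, 135.5) [491.5  95.9 110. ]
2081 [488.4  47.4 299.1] ((488.16778564453125, 35.701316833496094), 26.74509048461914)
[472.9  38.1 210.2] [507.   51.9 266.9]
210 [473.7  39.  210.2] [507.   51.9 220. ]
220 [473.2  39.6 220. ] [506.6  51.6 229.9]
230 [472.9  38.1 230.1] [507.   51.5 240. ]
240 [473.5  39.5 240.1] [506.3  51.4 250. ]
250 [475.7  43.9 250.2] [503.8  51.3 260. ]
260 [479.   47.3 260. ] [500.2  51.4 266.9]
```

View pics/w2c.png

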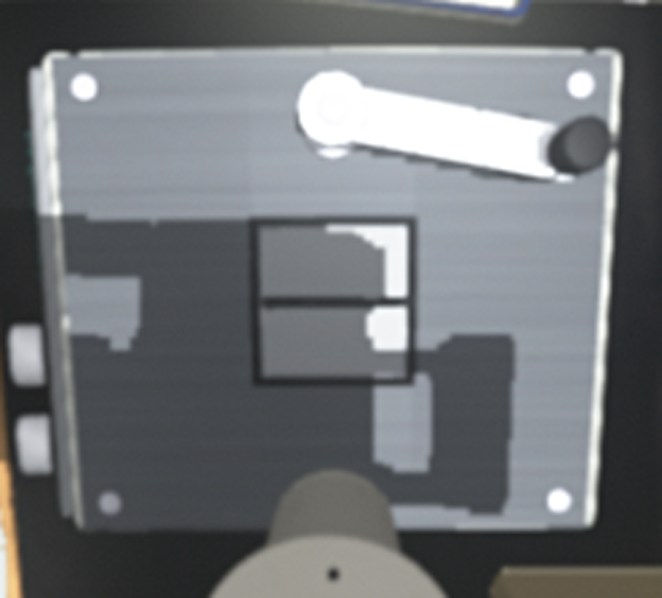

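The opening frame shows at wrist pixels (261..312, 110..162), centre (286,135), which is about (491,95.5) in world. The cup hangs upright at (285,235), gripped by its stub. I'll move over the opening and then down towards the block.

arm_command(motion=[-1, 0, -8, 0, 0, 0, 0, -1, 1, -25, 0, 0, 0, 0, -1, 2, -45, 0, 0, 0, 0, -1, 2.5, -58, 0, 0, 0, 0, -1, 2.5, -61, 5, 0, 0, 0, -1, 2.5, -61, 25, 0, 0, 0, -1, 2.5, -61, 50, 0, 0, 0, -1, 2.5, -61, 70, 0, 0, 0, -1, 2.5, -61, 80, 0, 0, 0, -1, 2.5, -61, 85, 0, 0, 0, -1, 2.5, -61, 85, 0, 0, 0, -1, 2.5, -61, 85, 0, 0, 0, -1, 2.5, -61, 85, 0, 0, 0])

```text
t: 9.05
eef_pos: [491.3, 93.2, 220.4]
tcp_rot: [3.142, -0.001, 0.002]
ft_force: [0.9, 0.5, -3.5]
opening: 0.222
```

```bash
python3 - <<'E'
from h import *
np.set_printoptions(suppress=True,precision=2)
s=env.state();print(s['eef_pos'],s['tcp_rot'],s['ft_force'],s['moment'],s['opening'])
for cam in ['wrist','scene','top']:
    p,d=snap(cam,cam+'3.png')
im=cv2.imread('pics/scene3.png')[150:290,220:360]; 
im2=cv2.imread('pics/top3.png')[180:280,200:300]; 
cv2.imwrite('pics/c3.png',np.hstack([cv2.resize(im,(390,390),interpolation=cv2.INTER_CUBIC),cv2.resize(im2,(390,390),interpolation=cv2.INTER_CUBIC)]))
E
```

```text
[491.35  93.22 220.36] [ 3.14 -0.    0.  ] [ 0.88  0.48 -3.51] [-0.01 -0.12 -0.04] 0.22227226904652558
```

View pics/c3.png

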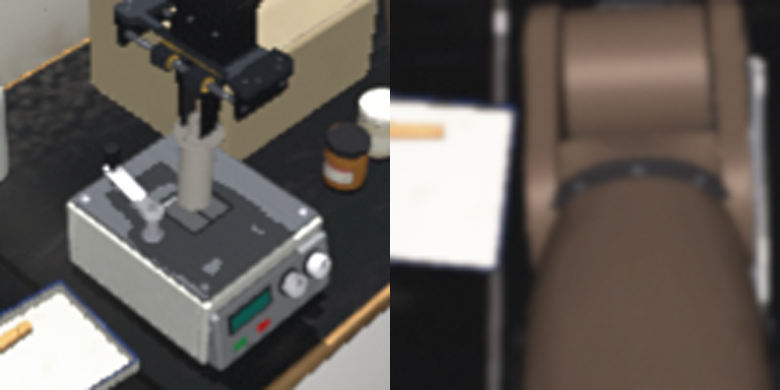

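View pics/wrist3.png

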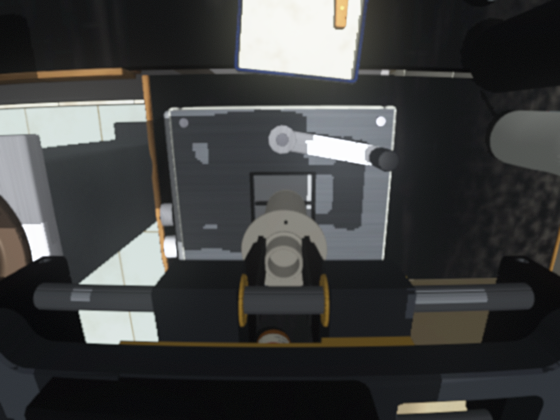

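arm_command(motion=[-1, 3.3, -1, 3, 0, 0, 0, -1, 3.3, -1, 10, 0, 0, 0, -1, 3.3, -1, 18, 0, 0, 0, -1, 3.3, -1, 26, 0, 0, 0, -1, 3.3, -1, 32, 0, 0, 0, -1, 3.3, -1, 35, 0, 0, 0, -1, 3.3, -1, 37, 0, 0, 0, -1, 3.3, -1, 37, 0, 0, 0, -1, 3.3, -1, 37, 0, 0, 0])

```text
t: 10.1
eef_pos: [494.3, 94.2, 182.6]
tcp_rot: [3.141, 0.0, 0.002]
ft_force: [0.4, 0.0, -3.6]
opening: 0.227
```

arm_command(motion=[-1, 0, 0, 0.7, 0, 0, 0, -1, 0, 0, 1.4, 0, 0, 0, -1, 0, 0, 2, 0, 0, 0, -1, 0, 0, 2.5, 0, 0, 0, -1, 0, 0, 2.5, 0, 0, 0])

```text
t: 10.6
eef_pos: [494.3, 94.2, 180.1]
tcp_rot: [3.142, -0.0, 0.002]
ft_force: [-0.2, 0.3, -3.2]
opening: 0.222
```

arm_command(motion=[-1, 0, 0, 0.5, 0, 0, 0, -1, 0, 0, 1, 0, 0, 0, -1, 0, 0, 1, 0, 0, 0])

```text
t: 10.9
eef_pos: [494.3, 94.2, 179.0]
tcp_rot: [3.141, 0.0, 0.002]
ft_force: [-0.1, 0.5, -3.5]
opening: 0.224
```

arm_command(motion=[-1, 0, 0, 0.5, 0, 0, 0, -1, 0, 0, 0.5, 0, 0, 0])

```text
t: 11.1
eef_pos: [494.3, 94.2, 178.5]
tcp_rot: [3.142, 0.0, 0.002]
ft_force: [1.2, 0.6, -3.2]
opening: 0.225
```

arm_command(motion=[-1, 0, 0, 0.3, 0, 0, 0, -1, 0, 0, 0.3, 0, 0, 0])

```text
t: 11.3
eef_pos: [494.3, 94.2, 178.3]
tcp_rot: [3.142, -0.0, 0.002]
ft_force: [-0.1, -0.3, -3.8]
opening: 0.229
```

arm_command(motion=[-1, 0, 0, 0.4, 0, 0, 0, -1, 0, 0, 0.4, 0, 0, 0])

```text
t: 11.5
eef_pos: [494.5, 94.3, 178.1]
tcp_rot: [-3.142, -0.001, 0.002]
ft_force: [-0.0, 0.0, 0.4]
opening: 0.222
```

arm_command(motion=[-1, 0, 0, 0.4, 0, 0, 0, -1, 0, 0, 0.4, 0, 0, 0])

```text
t: 11.7
eef_pos: [494.6, 94.3, 178.0]
tcp_rot: [-3.141, -0.001, 0.002]
ft_force: [-1.1, 1.2, 5.1]
opening: 0.223
```

arm_command(motion=[-1, 0, 0, 0.4, 0, 0, 0, -1, 0, 0, 0.4, 0, 0, 0])

```text
t: 11.9
eef_pos: [494.7, 94.4, 177.9]
tcp_rot: [-3.141, -0.001, 0.002]
ft_force: [-2.7, 0.2, 8.5]
opening: 0.228
```

arm_command(motion=[-1, 0, 0, -0.4, 0, 0, 0, -1, -0.1, -0.7, -0.4, 0, 0, 0, -1, -0.25, -1.4, -0.4, 0, 0, 0, -1, -0.6, -2.1, -0.4, 0, 0, 0, -1, -1, -2.7, -0.4, 0, 0, 0])

```text
t: 12.4
eef_pos: [493.6, 96.9, 177.6]
tcp_rot: [3.141, -0.001, 0.002]
ft_force: [0.1, -0.5, 4.0]
opening: 0.227
```

arm_command(motion=[-1, -0.5, -0.5, 0, 0, 0, 0, -1, -1.1, -0.9, 0, 0, 0, 0, -1, -1.7, -1.2, 0, 0, 0, 0, -1, -2.4, -1.4, 0, 0, 0, 0, -1, -3.2, -1.5, 0, 0, 0, 0])

```text
t: 12.9
eef_pos: [489.4, 98.4, 177.0]
tcp_rot: [3.141, 0.002, 0.002]
ft_force: [0.4, 1.2, -3.6]
opening: 0.228
```

arm_command(motion=[-1, 0, 0, 0.5, 0, 0, 0, -1, 0, 0, 1, 0, 0, 0, -1, 0, 0, 1, 0, 0, 0])

```text
t: 13.2
eef_pos: [489.7, 98.4, 176.1]
tcp_rot: [3.141, 0.001, 0.002]
ft_force: [0.0, 0.4, -4.7]
opening: 0.225
```

arm_command(motion=[-1, 0, 0, 0.5, 0, 0, 0, -1, 0, 0, 1, 0, 0, 0, -1, 0, 0, 1.5, 0, 0, 0, -1, 0, 0, 1.5, 0, 0, 0])

```text
t: 13.6
eef_pos: [490.1, 98.4, 174.9]
tcp_rot: [3.141, 0.0, 0.002]
ft_force: [-0.2, -0.3, -4.0]
opening: 0.226
```

arm_command(motion=[-1, 0, 0, 1, 0, 0, 0, -1, 0, 0, 2, 0, 0, 0, -1, 0, 0, 3, 0, 0, 0, -1, 0, 0, 4, 0, 0, 0, -1, 0, 0, 5, 0, 0, 0, -1, 0, 0, 5, 0, 0, 0])

```text
t: 14.2
eef_pos: [490.1, 98.4, 169.8]
tcp_rot: [3.141, 0.0, 0.002]
ft_force: [0.8, 0.4, -4.4]
opening: 0.225
```

```bash
python3 - <<'E'
from h import *
np.set_printoptions(suppress=True,precision=4)
s=env.state();print(s['eef_pos'],s['tcp_rot'],s['ft_force'],s['moment'],s['opening'])
E
```

```text
[490.0638  98.3939 169.8481] [3.1415 0.0002 0.002 ] [ 0.7541  0.3883 -4.391 ] [-0.0547 -0.1518  0.0315] 0.2254045182422102
```

arm_command(motion=[-1, 0, 0, 1, 0, 0, 0, -1, 0, 0, 2.5, 0, 0, 0, -1, 0, 0, 4, 0, 0, 0, -1, 0, 0, 5.5, 0, 0, 0, -1, 0, 0, 7, 0, 0, 0, -1, 0, 0, 8.5, 0, 0, 0, -1, 0, 0, 10, 0, 0, 0, -1, 0, 0, 10, 0, 0, 0])

```text
t: 15.0
eef_pos: [490.0, 98.4, 159.8]
tcp_rot: [3.141, 0.0, 0.002]
ft_force: [0.0, -0.6, -3.7]
opening: 0.224
```

arm_command(motion=[-1, 0, 0, 1.5, 0, 0, 0, -1, 0, 0, 3, 0, 0, 0, -1, 0, 0, 4.5, 0, 0, 0, -1, 0, 0, 6, 0, 0, 0, -1, 0, 0, 7.5, 0, 0, 0, -1, 0, 0, 9, 0, 0, 0, -1, 0, 0, 10.5, 0, 0, 0, -1, 0, 0, 12, 0, 0, 0, -1, 0, 0, 12, 0, 0, 0])

```text
t: 15.9
eef_pos: [490.0, 98.4, 147.8]
tcp_rot: [3.141, 0.0, 0.002]
ft_force: [0.7, 0.2, -4.2]
opening: 0.223
```

arm_command(motion=[-1, 0, 0, 1.5, 0, 0, 0, -1, 0, 0, 3, 0, 0, 0, -1, 0, 0, 4.5, 0, 0, 0, -1, 0, 0, 6, 0, 0, 0, -1, 0, 0, 7.5, 0, 0, 0, -1, 0, 0, 9, 0, 0, 0, -1, 0, 0, 10.5, 0, 0, 0, -1, 0, 0, 12, 0, 0, 0, -1, 0, 0, 13.5, 0, 0, 0, -1, 0, 0, 15, 0, 0, 0, -1, 0, 0, 17, 0, 0, 0, -1, 0, 0, 17, 0, 0, 0])

```text
t: 17.1
eef_pos: [490.1, 98.4, 130.7]
tcp_rot: [3.141, 0.0, 0.002]
ft_force: [-0.6, 0.1, -4.4]
opening: 0.222
```

arm_command(motion=[-1, 0, 0, 1, 0, 0, 0, -1, 0, 0, 2, 0, 0, 0, -1, 0, 0, 3, 0, 0, 0, -1, 0, 0, 3.7, 0, 0, 0, -1, 0, 0, 3.7, 0, 0, 0])

```text
t: 17.6
eef_pos: [490.1, 98.4, 127.2]
tcp_rot: [3.142, 0.0, 0.002]
ft_force: [-1.0, -0.7, -3.4]
opening: 0.23
```

arm_command(motion=[-1, 0, 0, 0.4, 0, 0, 0, -1, 0, 0, 0.7, 0, 0, 0, -1, 0, 0, 0.7, 0, 0, 0])

```text
t: 17.9
eef_pos: [490.1, 98.4, 126.6]
tcp_rot: [3.142, -0.0, 0.002]
ft_force: [0.5, 0.7, -3.0]
opening: 0.223
```

arm_command(motion=[-1, 0, 0, 0.4, 0, 0, 0, -1, 0, 0, 0.4, 0, 0, 0])

```text
t: 18.1
eef_pos: [490.3, 98.4, 126.5]
tcp_rot: [3.141, -0.001, 0.002]
ft_force: [-1.6, -0.6, 3.7]
opening: 0.224
```

arm_command(motion=[-1, 0, 0, 0.4, 0, 0, 0, -1, 0, 0, 0.4, 0, 0, 0])

```text
t: 18.3
eef_pos: [490.4, 98.4, 126.5]
tcp_rot: [3.141, -0.001, 0.002]
ft_force: [-1.3, -1.2, 8.1]
opening: 0.222
```

arm_command(motion=[-1, 0, 0, -0.8, 0, 0, 0, -0.2, 0, 0, -0.8, 0, 0, 0, -0.2, 0, 0, -0.8, 0, 0, 0, -0.2, 0, 0, -0.8, 0, 0, 0, -0.2, 0, 0, -0.8, 0, 0, 0, -0.2, 0, 0, -0.8, 0, 0, 0])

```text
t: 18.9
eef_pos: [490.1, 98.4, 126.6]
tcp_rot: [3.142, -0.0, 0.002]
ft_force: [0.8, 0.5, 0.8]
opening: 0.399
```

arm_command(motion=[-0.2, 0, 0, -3, 0, 0, 0, -0.2, 0, 0, -20, 0, 0, 0, -0.2, 0, 0, -55, 0, 0, 0, -0.2, 0, 0, -95, 0, 0, 0, -0.2, 0, 0, -110, 0, 0, 0, -0.2, 0, 20, -110, 0, 0, 0, -0.2, 0, 50, -110, 0, 0, 0, -0.2, 0, 65, -110, 0, 0, 0, -0.2, 0, 65, -110, 0, 0, 0, -0.2, 0, 65, -110, 0, 0, 0])

```text
t: 19.9
eef_pos: [490.2, 33.5, 236.7]
tcp_rot: [-3.142, -0.0, 0.001]
ft_force: [0.4, -0.6, 0.1]
opening: 0.397
```

```bash
python3 - <<'E'
from h import *
np.set_printoptions(suppress=True,precision=2)
s=env.state();print(s['eef_pos'],s['tcp_rot'],s['ft_force'],s['opening'])
c=env.calibration('wrist')
p,d=snap('wrist','w4.png');P=cloud(c,d);z=P[...,2]
for l in ['cup_middle','holddown_handle','holddown_pivot']:
    for o in env.spot_point('wrist',l)[:2]:
        u=o['location'];print(l,round(o['confidence'],2),np.round(u),atz(c,u,164))
near=(d>0)&(abs(P[...,0]-490)<35)&(abs(P[...,1]-96)<35)
for lo,hi in [(117,128),(133,143)]:
    q=P[near&(z>lo)&(z<hi)];print(len(q),np.median(q,0),cv2.minEnclosingCircle(q[:,:2].astype(np.float32)))
E
```

```text
[490.21  33.52 236.75] [-3.14 -0.    0.  ] [ 0.37 -0.59  0.09] 0.3965183574870618
cup_middle 0.66 [494.  13.] [646.02 193.46 164.  ]
2529 [490.18  98.39 120.78] ((489.8545227050781, 97.54039001464844), 27.263652801513672)
221 [489.32  97.29 137.72] ((489.7062072753906, 97.233154296875), 11.423113822937012)
```

View pics/w4.png

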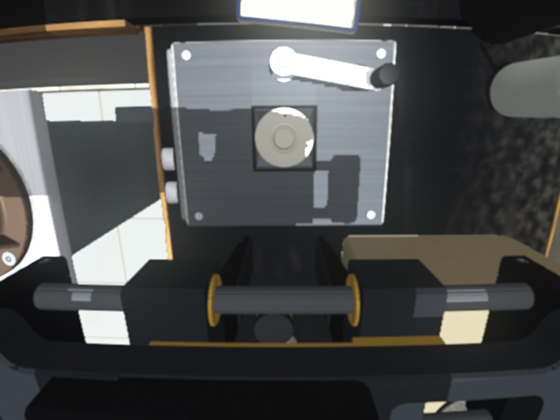

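```bash
python3 - <<'E'
from h import *
np.set_printoptions(suppress=True,precision=1)
c=env.calibration('wrist'); d=np.load('pics/w4.png.npy');P=cloud(c,d)
m=(d>0)&(P[...,2]>165)&(P[...,2]<185)&(abs(P[...,0]-562)<25)&(abs(P[...,1]-145)<25);q=P[m];print('handle top',len(q),q.mean(0),cv2.minEnclosingCircle(q[:,:2].astype(np.float32)))
print(atz(c,(285,62),150),atz(c,(384,75),179))
m=(d>0)&(P[...,2]>144)&(P[...,2]<152)&(P[...,0]<550)&(P[...,0]>450)&(abs(P[...,1]-150)<25);q=P[m];print(len(q),cv2.minAreaRect(q[:,:2].astype(np.float32)))
for cam in ['scene','top']:
    d=np.load(f'pics/{cam}0.png.npy'); Q=cloud(env.calibration(cam),d)[d>0]
    q=Q[(Q[:,2]>40)&(Q[:,0]>590)&(Q[:,0]<800)&(Q[:,1]>60)&(Q[:,1]<330)]
    for y in range(60,330,30):
        k=q[(q[:,1]>y)&(q[:,1]<y+30)]
        if len(k): print(cam,y,'xmin',k[:,0].min(),'zmax',k[:,2].max())
E
```

```text
handle top 491 [562.6 145.4 175.9] ((563.9071655273438, 145.92559814453125), 8.030823707580566)
[490.6 158.  150. ] [560.3 145.  179. ]
1883 ((514.880615234375, 155.81427001953125), (21.488704681396484, 72.85861206054688), 83.11109924316406)
scene 60 xmin 591.3473080192849 zmax 108.19690368138401
scene 90 xmin 590.2722832902514 zmax 107.77077742690449
scene 120 xmin 590.0281419933397 zmax 179.83761779560905
scene 150 xmin 590.4174950204108 zmax 195.0627946261974
scene 180 xmin 590.3777206915427 zmax 190.70512222100808
scene 210 xmin 712.8228112613393 zmax 222.6230489744919
scene 240 xmin 709.1352176458354 zmax 226.29820728568416
scene 270 xmin 717.1164109107272 zmax 221.99313239115395
scene 300 xmin 691.7672260830221 zmax 133.21247865151645
top 60 xmin 590.2139611777208 zmax 104.95041863435404
top 90 xmin 590.2385302370998 zmax 104.73936272696642
top 120 xmin 590.1612473282798 zmax 171.06077702229254
top 150 xmin 590.0913102570787 zmax 196.90304562704387
top 180 xmin 590.2571403689618 zmax 196.36630457981119
top 210 xmin 715.3253541670898 zmax 227.07925457802253
top 240 xmin 712.1888483472428 zmax 230.35791063320926
top 270 xmin 718.9663860764687 zmax 215.572051948051
top 300 xmin 690.7364958035652 zmax 136.8746318748474
```

arm_command(motion=[-1, 12, -20, 0, 0, 0, 0, -1, 30, -55, 0, 0, 0, 0, -1, 50, -95, 0, 0, 0, 0, -1, 68, -130, 0, 0, 0, 0, -1, 76, -146, 0, 0, 0, 0, -1, 76, -146, 0, 0, 0, 0, -1, 76, -146, 10, 0, 0, 0, -1, 76, -146, 35, 0, 0, 0, -1, 76, -146, 60, 0, 0, 0, -1, 76, -146, 75, 0, 0, 0, -1, 76, -146, 77, 0, 0, 0, -1, 76, -146, 77, 0, 0, 0])

```text
t: 21.3
eef_pos: [565.7, 178.9, 159.5]
tcp_rot: [3.141, 0.001, 0.001]
ft_force: [0.9, 0.6, -0.1]
opening: 0.003
```

```bash
python3 - <<'E'
from h import *
np.set_printoptions(suppress=True,precision=1)
s=env.state();print(s['eef_pos'],s['ft_force'],s['opening'])
x0,y0,_=s['eef_pos']
for th in np.arange(0.16,1.6,0.1):
    h=np.array([490+76*np.cos(th),157.5-76*np.sin(th)]); t=np.array([-np.sin(th),-np.cos(th)])
    k=min(10/abs(t[1]),12/abs(t[0]))+8; p=h-t*k
    print(round(th,2),h,p,'tool',p[0]-x0,-(p[1]-y0))
E
```

```text
[565.7 178.9 159.5] [ 0.9  0.6 -0.1] 0.002525774953774959
0.16 [565.  145.4] [567.9 163.3] tool 2.25564765639524 15.577007211598527
0.26 [563.4 138. ] [568.2 155.7] tool 2.500532030204454 23.173643894648535
0.36 [561.1 130.7] [567.7 148.2] tool 2.0484148417256165 30.652308915404177
0.46 [558.1 123.8] [566.6 140.9] tool 0.9440962184411319 37.938277925096145
0.56 [554.4 117.1] [564.9 133.9] tool -0.7515927695047822 44.95875192980063
0.66 [550.  110.9] [562.7 127.2] tool -2.956572602394658 51.64358467392289
0.76 [545.1 105.1] [560.1 120.9] tool -5.558543157137251 57.92598351839551
0.86 [539.6  99.9] [557.3 115.1] tool -8.398419480303914 63.74317681064949
0.96 [533.6  95.2] [552.1 108.2] tool -13.520914652503848 70.63578293643316
1.06 [527.2  91.2] [546.1 101.8] tool -19.528844060258507 77.0298257990345
1.16 [520.3  87.8] [539.7  96.2] tool -25.977737035367568 82.62202234014187
1.26 [513.2  85.1] [532.9  91.4] tool -32.80315837094429 87.42450326634827
1.36 [505.9  83.2] [525.7  87.4] tool -39.93691071318813 91.44274115905819
1.46 [498.4  82. ] [518.4  84.2] tool -47.30771596680006 94.68105592148947
1.56 [490.8  81.5] [510.8  81.7] tool -54.841927482150425 97.14628262145024
```

arm_command(motion=[-1, 2, 8, 0, 0, 0, 0, -1, 2, 15, 0, 0, 0, 0, -1, 2, 23, 0, 0, 0, 0, -1, 2, 31, 0, 0, 0, 0, -1, 1, 38, 0, 0, 0, 0, -1, -1, 45, 0, 0, 0, 0, -1, -3, 52, 0, 0, 0, 0, -1, -6, 58, 0, 0, 0, 0, -1, -9, 64, 0, 0, 0, 0, -1, -14, 71, 0, 0, 0, 0, -1, -20, 77, 0, 0, 0, 0, -1, -26, 83, 0, 0, 0, 0, -1, -33, 87, 0, 0, 0, 0, -1, -33, 87, 0, 0, 0, 0])

```text
t: 22.7
eef_pos: [532.2, 92.0, 159.7]
tcp_rot: [3.141, 0.001, 0.002]
ft_force: [-0.2, -0.0, -0.2]
opening: 0.002
```

```bash
python3 - <<'E'
from h import *
np.set_printoptions(suppress=True,precision=1)
s=env.state();print(s['eef_pos'],s['ft_force'],s['opening'])
snap('scene','s5.png');snap('wrist','w5.png')
im=cv2.imread('pics/s5.png')[150:290,220:360]; 
cv2.imwrite('pics/c5.png',cv2.resize(im,(500,500),interpolation=cv2.INTER_CUBIC))
E
```

```text
[532.2  92.  159.7] [-0.2 -0.  -0.2] 0.002485879528595384
```

View pics/c5.png

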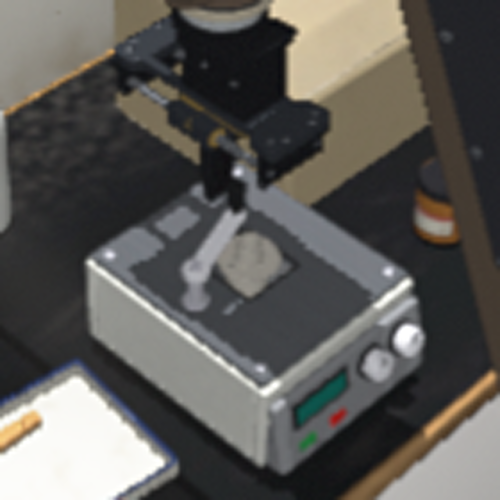

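View pics/w5.png

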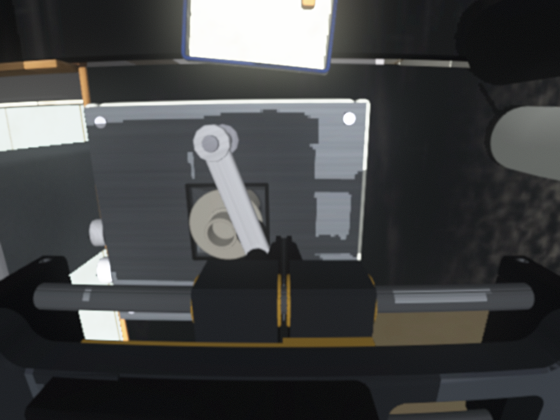

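The arm is being pushed as planned: it runs from its pivot at (213,143) to (257,245) and is starting over the lid at (222,228). I'll continue to the stop.

arm_command(motion=[-1, -7, 4, 0, 0, 0, 0, -1, -14, 7, 0, 0, 0, 0, -1, -19, 9, 0, 0, 0, 0, -1, -21.5, 10, 0, 0, 0, 0, -1, -21.5, 10, 0, 0, 0, 0])

```text
t: 23.3
eef_pos: [511.3, 82.3, 159.7]
tcp_rot: [3.141, 0.0, 0.002]
ft_force: [0.5, 0.3, 0.1]
opening: 0.007
```

arm_command(motion=[-1, -0.7, 0, 0, 0, 0, 0, -1, -1.4, 0, 0, 0, 0, 0, -1, -1.4, 0, 0, 0, 0, 0])

```text
t: 23.6
eef_pos: [510.4, 82.4, 159.6]
tcp_rot: [3.141, -0.0, 0.002]
ft_force: [0.8, -0.3, 0.5]
opening: 0.005
```

arm_command(motion=[-1, -1, 0, 0, 0, 0, 0, -1, -2, 0, 0, 0, 0, 0, -1, -2, 0, 0, 0, 0, 0])

```text
t: 23.9
eef_pos: [508.1, 82.5, 159.6]
tcp_rot: [3.142, 0.0, 0.002]
ft_force: [0.5, 0.6, 0.6]
opening: 0.008
```

arm_command(motion=[-1, -0.8, 0, 0, 0, 0, 0, -1, -1.5, 0, 0, 0, 0, 0, -1, -1.5, 0, 0, 0, 0, 0])

```text
t: 24.2
eef_pos: [506.6, 82.5, 159.6]
tcp_rot: [3.142, 0.0, 0.002]
ft_force: [-0.1, -0.1, 0.4]
opening: -0.0
```

arm_command(motion=[-1, -1, 0, 0, 0, 0, 0, -1, -2, 0, 0, 0, 0, 0, -1, -2, 0, 0, 0, 0, 0])

```text
t: 24.5
eef_pos: [506.0, 82.4, 159.8]
tcp_rot: [3.142, -0.003, 0.002]
ft_force: [8.5, -0.3, -3.8]
opening: 0.008
```

```bash
python3 - <<'E'
from h import *
np.set_printoptions(suppress=True,precision=1)
s=env.state();print(s['eef_pos'],s['ft_force'],s['opening'])
snap('scene','s6.png');c=env.calibration('wrist');p,d=snap('wrist','w6.png');P=cloud(c,d)
m=(d>0)&(P[...,2]>144)&(P[...,2]<152)&(abs(P[...,0]-490)<40)&(P[...,1]<180)&(P[...,1]>90);q=P[m];print(len(q),cv2.minAreaRect(q[:,:2].astype(np.float32)))
for y in range(90,180,10):
    k=q[abs(q[:,1]-y)<5]; 
    if len(k):print(y,k[:,0].min(),k[:,0].max(),k[:,0].mean())
E
```

```text
[506.   82.4 159.8] [ 8.5 -0.3 -3.8] 0.00810630821925757
3313 ((489.31170654296875, 129.48312377929688), (79.09088134765625, 21.41215705871582), 88.9559097290039)
90 482.12338461245923 498.28978663209256 490.57603221442554
100 482.29183499063384 498.25497434112293 490.3027444304205
110 482.05673267823806 497.86079659997415 490.2113142737071
120 482.279036444722 497.9369854875256 490.25408475612375
130 481.95165452923646 497.9517314761818 490.0509929688534
140 481.7565757012711 497.51287587493334 489.8786270017291
150 479.6208753328415 499.4085690227366 489.8753656856002
160 479.09186466755966 500.54371369603666 489.934299031872
170 481.81872629808777 497.68897813245866 489.7543541476539
```

View pics/w6.png

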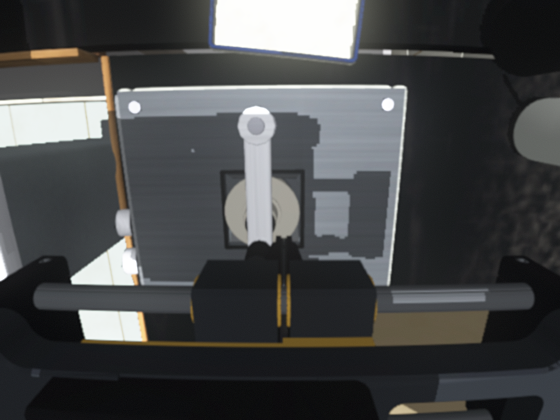

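The force (8.5 N) shows the stop is reached, and the arm lies along -y across the lid, from (257,125) to (260,250). I'll back off and rise clear.

arm_command(motion=[-1, 5, 0, 0, 0, 0, 0, -1, 20, 0, 0, 0, 0, 0, -1, 30, 0, 0, 0, 0, 0, -1, 30, 0, -30, 0, 0, 0, -1, 30, 0, -70, 0, 0, 0, -1, 30, 10, -110, 0, 0, 0, -1, 10, 40, -110, 0, 0, 0, -1, -20, 60, -110, 0, 0, 0, -1, -20, 70, -110, 0, 0, 0, -1, -20, 70, -110, 0, 0, 0, -1, -20, 70, -110, 0, 0, 0])

```text
t: 25.7
eef_pos: [485.6, 12.6, 269.6]
tcp_rot: [-3.141, -0.0, 0.001]
ft_force: [0.6, 1.0, 1.3]
opening: 0.006
```

```bash
python3 - <<'E'
from h import *
np.set_printoptions(suppress=True,precision=1)
s=env.state();print(s['eef_pos'],s['ft_force'],s['opening'],s['qvel'])
c=env.calibration('wrist');p,d=snap('wrist','w7.png');P=cloud(c,d);z=P[...,2]
q=P[(d>0)&(abs(z-147.5)<4)&(abs(P[...,0]-490)<14)&(P[...,1]<180)&(P[...,1]>75)]
for y in (80,100,120,140):
    k=q[abs(q[:,1]-y)<5]; print(y,len(k), k[:,0].mean() if len(k) else '')
q=P[(d>0)&(abs(P[...,0]-490)<33)&(abs(P[...,1]-96)<33)&(z>116)&(z<130)];print('flange',len(q),np.median(q,0),cv2.minEnclosingCircle(q[:,:2].astype(np.float32)))
snap('scene','s7.png')
E
```

```text
[485.6  12.6 269.6] [0.6 1.  1.3] 0.005775589838894154 [ 0.  0.  0. -0.  0. -0.]
80 1 482.7414622157594
100 193 490.15521909868846
120 191 489.99491496534586
140 224 489.8658470001961
flange 1337 [481.6  97.7 120.6] ((490.0902099609375, 97.55706787109375), 27.166837692260742)
```

View pics/w7.png

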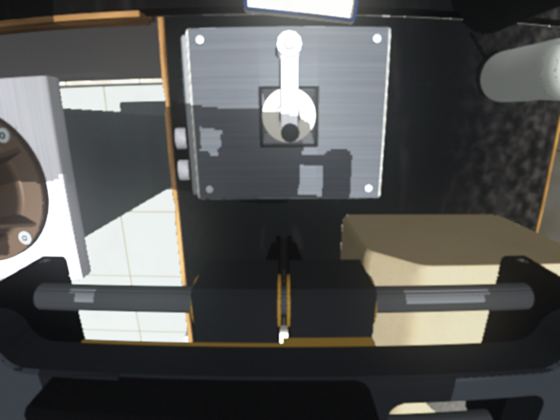

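View pics/s7.png

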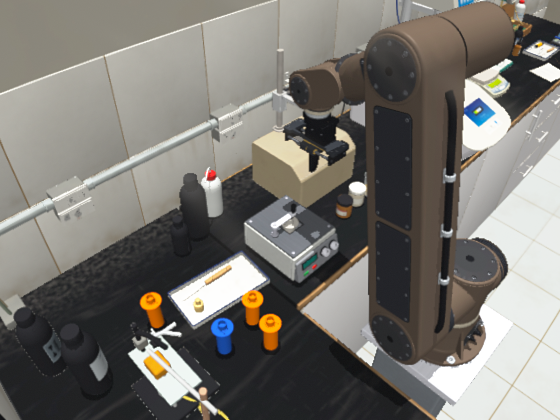

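The arm lies across the lid with its handle at (290,131), the cup is seated at (289,113), and the bystanders stand where they were. The robot is clear of everything.

```bash
python3 - <<'E'
from cell import env
print(env.job_done())
E
```

```text
the job is handed in; nothing more can be done
None
```

The steel cup is in the shaker's bore and the hold-down arm is across its lid at the stop. I handed the job in after about 26 s; the hand-in reports no verdict.

- **Cup:** I gripped it by the stub and took it through the shutter. The foot slid about on the block at roughly 12 N or less until it dropped into the bore. I then lowered it to the floor, which I felt 52 mm below the block's top, with at most about 12 N.
- **Hold-down arm:** I pushed the handle round with the closed fingers until the force rose to 8.5 N at the stop, then backed away.
- **Last checks:** The cup's flange is 27 mm across in radius as expected, centred at about (490, 97.5) mm, roughly 2.5 mm from the opening's middle. The flange reads about 121 mm high, against 124 mm nominal; the lid read about 138 mm, as it should. The hold-down arm points along -y to within about a degree. The gripper touches nothing and no bystander looks moved.
- **Disagreements:** The three cameras put the opening's middle up to 6 mm apart in x. The felt contacts settled where the bore was.

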